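# Tip the standing tyre gauge flat into its taped outline

## Robot

A 7-joint arm with a two-finger parallel gripper is mounted at the origin on the work surface. World frame = base frame: x ahead of the robot, y to its left, z up, the work surface at z = 0. Lengths are in m, angles in rad, forces in N, time in s.
With the tool pointing down it reaches from about 0.4 to 0.875 m from the base axis. Payload 6.5 kg.
Tool frame: the origin (TCP) lies midway between the tips of the shut fingers; the grasp point (between the pads) lies 19 mm behind it; z points along the fingers, x is the direction in which the jaws open and shut, and the axes are right-handed (so a half turn about z gives the same grasp; the last joint's range is limited). The gripper opens to 85 mm and grips with 20 to 120 N. Pads are 22 mm wide; open, the fingers measure 114 mm over their backs; the gripper's body (76 mm by 85 mm) begins 54 mm behind the grasp point. The pads swing forward as they close: fully open they stand 13 mm farther back than shut.
Start: joints at [-1.246, 0.536, -0.004, 1.538, 0.003, 1.067, -0.071], TCP at [0.248, 0.601, 0.231] pointing down, gripper open.
Joint ranges: [-2.7, 2.7], [-0.37, 2.16], [-1.27, 1.26], [0.24, 2.4], [-1.31, 4.45], [0.19, 1.91], [-2.76, 2.76]. Speed limits (rad/s): [2.39, 2.39, 3.14, 3.14, 3.14, 3.14, 3.14].

## Interface

Orientations are given as a unit quaternion [w, x, y, z].
In Python, from station import arm gives the robot as it stands. The module is installed in compiled form; this text tells all that it offers.
- The arm moves only by the tool arm_command, never from a script. Its argument "increments" is text: rows parted by semicolons, each of 6 numbers parted by spaces: the shift along the tool's x, y, z in mm, then the turn, a rotation vector about the tool's x, y, z in rad. In form: tx ty tz ax ay az; .... A call has 1 to 20 rows; each row is the pose to reach, as a shift and turn from the pose commanded when the call began, along the tool's axes at that moment; what a row does not reach only later rows make up. A row lasts 1/10 s, in which the tool goes at most 50 mm and 8.59 degrees, less where a joint would pass 70% of its speed; a pose out of reach is approached as far as the arm can. A call with a gripper value outside its range is refused whole. "hand" is the opening, from -1 (shut) to 1 (fully open), set as the call begins (left out, the last holds). The fingers move at their own pace and stop on an object; "grip_force" is the grip in N (left out, the last holds). Time passes only in rows, so rows that repeat a pose let the fingers close. It gives the time, the measured TCP pose, the force and the opening at its end, in the units of the state.
- arm.get_state(): the state, without advancing time (a new reading comes with each control period).
- arm.read_camera(name): name is "scene" or "top" or "wrist"; returns (picture, depth): 384x512x3 uint8, red, green, blue; 384x512 float32, m along the optical axis (not along the pixel's ray), 0 where there is no reading.
- arm.get_calibration(name): a dict with "vfov" (degrees; the focal length in pixels is half the picture's height over the tangent of half this angle, whatever the lens; pixels are square), "cx", "cy" (the principal point, pixels), "T" (4x4, takes a point from camera to world coordinates); the wrist camera has in their place "T_tool_cam" (4x4, takes a point from camera to tool coordinates, whose origin is the TCP and whose axes are the tool frame's). Camera axes: x right, y up, looking along -z (the intrinsics and any distortion apply to the point x, -y, -z); pixel columns grow to the right and rows downward; lengths in m; the calibration is good to about 2 mm. A picture is of the moment at which its call begins: read the wrist's pose just before it. get_calibration takes no time and is no camera call.
- arm.sign_off(): hands the job in, once; it reports no verdict.
The state is a dict: "t": time; "joints": joint angles; "qvel": joint speeds; "tau": joint torques, N m; "position": TCP position; "tcp_rot": TCP orientation; "contact_force": force on the tool from outside, world axes, zero at the start; "wrist_torque": the same for the moment, N m; "finger_gap": finger opening in m.
Only numpy, scipy, OpenCV 4.12 (cv2) and the standard library are available. Lean on these libraries where they do the work, as an engineer would, in place of code of your own. Each camera call takes 0.05 s, during which the arm holds its last target. There are 200 camera calls.

## Task

The yellow tyre pressure gauge is standing on end, where it is easily knocked off the shelf. With the fingertips, push it high on its display side so that it topples onto its back and lands wholly inside the blue taped outline, display up; do not squeeze, lift or carry it, and do not let it come down outside and then slide it in. Leave the jar, the socket wrench and the ice scraper where they are.

Things in the scene. Friction and masses are not known exactly. Their poses are not given: they have to be found in the camera images.
- outline: Rectangle of blue tape flat on the shelf top (under 1 mm high), grey inside; outer size 200 mm (x) by 120 mm (y), tape 8 mm wide, counted as inside. Origin at its middle; z up; x runs along it from the end where the gauge stands to the free end. The gauge stands across the tape of the -x end, near mid-width, within about 0.1 rad of square.
- gauge: Yellow plastic block 34 mm deep (x), 52 wide (y), 125 tall (z), plus a black nozzle 18 mm across, 12 high on top; about 0.15 kg. Origin: centre of its foot. Starts upright and loose, z up; display and red button on its -x face, plain back (+x) towards the outline. Pushed near the top it tips over its back foot edge, falling by itself past about 0.3 rad (top 35 mm forward); pushed hard or low it slides.
- foot_left (a point): corner of the gauge's back face (the face away from the display), at the foot. Left means the gauge's own +y side. x +17, y +26, z 0 mm in the gauge's frame
- foot_right (a point): corner of the gauge's back face (the face away from the display), at the foot. Left means the gauge's own +y side. x +17, y -26, z 0 mm in the gauge's frame
- shoulder_left (a point): corner of the gauge's back face (the face away from the display), at the top of the block. Left means the gauge's own +y side. x +17, y +26, z 125 mm in the gauge's frame
- shoulder_right (a point): corner of the gauge's back face (the face away from the display), at the top of the block. Left means the gauge's own +y side. x +17, y -26, z 125 mm in the gauge's frame
- nozzle_tip (a point): Tip of the gauge's black nozzle, on its long axis, 137 mm from the foot.
- jar: Clear acrylic jar with a black screw top, 64 mm diameter, 85 mm tall, standing loose to one side of the outline. Origin at the centre of its underside. To be left alone.
- wrench: Chrome socket wrench lying loose to the other side of the outline, about 165 mm long (its x) and 32 mm wide, 40 mm high at the socket on its +x end. Origin on the surface under its middle. To be left alone.
- scraper: White hard-silicone ice scraper lying loose beyond the free end of the outline, about 127 mm long (its x), blade 100 mm wide, 16 mm high. Origin on the surface near its middle. To be left alone.
Things that resemble listed ones, but are neither listed nor needed, are in the scene too. Several things have the shape of the gauge; the one meant has the colours described above.

How it is judged:
By the outcome, as a careful person would: the job done as asked, in the order asked, and still so for the second after the job is handed in, with the robot touching nothing.
It also fails if it takes over 29 s, if anything falls off the work surface, if the arm or the gripper's body presses on something with over 40 N, if the wrist force passes 120 N, or if a joint passes its speed limit or range.

## Working session

There is one attempt and no reset: what is moved stays moved. The work goes in short steps, Python scripts to look and compute and a tool call to move; the robot and the scene stay as the last step left them, time stands still between calls to the robot, and variables do not carry over. Pictures are saved under pics/ and viewed, about 8 in all and at most 12, crops included, and the job is handed in when it is done.

Besides the shell and the picture viewer there is one more tool, called after ">>>" as a command line: name --argument value ..., lists and objects as JSON in quotes. arm_command: Moves the arm, as the interface text tells. Its arguments: {"type":"object","properties":{"increments":{"type":"string"},"hand":{"type":"number"},"grip_force":{"type":"number"}},"required":["increments"]}

```bash
mkdir -p pics; cat > h.py <<'E'
import numpy as np,cv2
from station import arm
def grab(n):
    s=arm.get_state(); p,d=arm.read_camera(n); return s,p,d
def save(n,p): cv2.imwrite('pics/'+n,cv2.cvtColor(p,cv2.COLOR_RGB2BGR))
E
python3 - <<'E'
from h import *
for n in("scene","top"):
    s,p,d=grab(n); save(n+'0.png',p); np.savez(n+'0.npz',p=p,d=d)
    c=arm.get_calibration(n); print({k:(np.round(v,4).tolist() if not isinstance(v,str) else v) for k,v in c.items()})
a=cv2.imread('pics/scene0.png');b=cv2.imread('pics/top0.png')
cv2.imwrite('pics/both0.png',cv2.resize(np.vstack([a,b]),None,fx=.78,fy=.78))
s=arm.get_state();print(s['t'],s['position'],s['tcp_rot'],s['finger_gap'])
print(arm.get_calibration('wrist'))
E
```

```text
{'vfov': 43.6253, 'cx': 252.7138, 'cy': 189.5916, 'T': [[-0.5258, -0.6567, 0.5406, 1.0858], [0.8506, -0.4028, 0.3381, 0.3508], [-0.0043, 0.6376, 0.7704, 0.8444], [0.0, 0.0, 0.0, 1.0]]}
{'vfov': 47.9193, 'cx': 253.2427, 'cy': 194.2027, 'T': [[0.0071, 0.9877, -0.1561, 0.4257], [-0.9999, 0.0053, -0.0121, 0.026], [-0.0111, 0.1562, 0.9877, 1.0368], [0.0, 0.0, 0.0, 1.0]]}
0.1 [0.24738326 0.60047579 0.23048843] [ 4.67201582e-04  8.30931733e-01  5.56373831e-01 -6.29605002e-04] 0.08552761629673719
{'vfov': 58.1234159779133, 'cx': 257.72587708054465, 'cy': 189.2748817454141, 'T_tool_cam': array([[ 9.99999453e-01, -2.00059789e-04,  1.02701563e-03,
         1.79468462e-04],
       [ 1.28490039e-04, -9.50641190e-01, -3.10292301e-01,
        -7.96599592e-02],
       [ 1.03840038e-03,  3.10292263e-01, -9.50640644e-01,
        -1.41949785e-01],
       [ 0.00000000e+00,  0.00000000e+00,  0.00000000e+00,
         1.00000000e+00]])}
```

View pics/scene0.png

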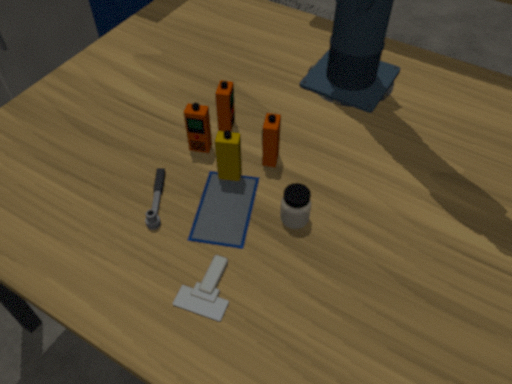

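View pics/top0.png

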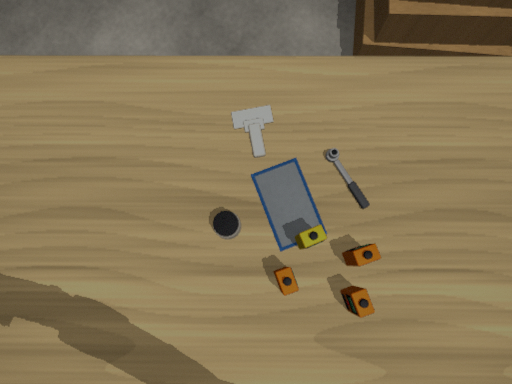

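The scene view shows the yellow gauge at (229,155), on the near end of the blue outline. The lookalikes are orange, at (198,127), (227,105) and (271,140). In the top view the gauge is at (312,237), and the orange ones are at (362,255), (358,302) and (287,281). I choose the yellow one. Next I'll measure and make a close crop.

```bash
cat >> h.py <<'E'
def K(c): f=192/np.tan(np.radians(c['vfov']/2)); return f,c['cx'],c['cy']
def wristT(s):
    from scipy.spatial.transform import Rotation as R
    T=np.eye(4); q=s['tcp_rot']; T[:3,:3]=R.from_quat([q[1],q[2],q[3],q[0]]).as_matrix(); T[:3,3]=s['position']
    return T@arm.get_calibration('wrist')['T_tool_cam']
def plane(uv,z,c,T):
    f,cx,cy=K(c); uv=np.atleast_2d(uv).astype(float)
    r=np.c_[(uv[:,0]-cx)/f,-(uv[:,1]-cy)/f,-np.ones(len(uv))]@T[:3,:3].T; o=T[:3,3]
    return o+r*((z-o[2])/r[:,2])[:,None]
def cloud(m,d,c,T):
    v,u=np.nonzero(m&(d>0)); f,cx,cy=K(c); w=d[v,u]
    return np.c_[(u-cx)/f*w,-(v-cy)/f*w,-w]@T[:3,:3].T+T[:3,3]
def masks(p):
    h=cv2.cvtColor(p,cv2.COLOR_RGB2HSV).astype(int); H,S,V=h[...,0],h[...,1],h[...,2]
    return dict(yellow=(H>=24)&(H<=34)&(S>200)&(V>60),blue=(H>=102)&(H<=125)&(S>120)&(V>40),orange=(H<=13)&(S>190)&(V>60))
def big(m):
    n,l,st,_=cv2.connectedComponentsWithStats(m.astype(np.uint8)); return l==1+np.argmax(st[1:,4])
E
python3 - <<'E'
from h import *
for n in("scene","top"):
    z=np.load(n+'0.npz');p,d=z['p'],z['d'];c=arm.get_calibration(n);T=c['T'];m=masks(p)
    y=big(m['yellow']);roi=np.zeros_like(y);
    if n=='scene': roi[165:250,185:265]=1
    else: roi[150:255,245:335]=1
    b=m['blue']&roi
    print(n,'blue px',b.sum(),'yellow',y.sum())
    P=plane(np.argwhere(b)[:,::-1],0,c,T); 
    r=cv2.minAreaRect((P[:,:2]*1000).astype(np.float32));print('outline',r,cv2.boxPoints(r).round().tolist())
    C=cloud(y,d,c,T);print('yellow z',np.percentile(C[:,2],[2,50,98]))
    tp=C[C[:,2]>.115];print('top n',len(tp),cv2.minAreaRect((tp[:,:2]*1000).astype(np.float32)),tp.mean(0))
    o=m['orange'];nn,l,st,_=cv2.connectedComponentsWithStats(o.astype(np.uint8))
    for i in range(1,nn):
        if st[i,4]>60:
            q=cloud(l==i,d,c,T);q=q[q[:,2]>.11]
            if len(q)>10:print('orange',st[i,:4],q.mean(0).round(3),q.min(0).round(3),q.max(0).round(3))
    x0,y0,w=(185,75,100) if n=='scene' else (265,190,125)
    save(n+'crop.png',cv2.resize(p[y0:y0+w,x0:x0+w],(390,390),interpolation=cv2.INTER_CUBIC))
cv2.imwrite('pics/crop0.png',np.hstack([cv2.imread('pics/scenecrop.png'),cv2.imread('pics/topcrop.png')]))
E
```

```text
scene blue px 432 yellow 835
outline ((568.4708251953125, -46.013694763183594), (194.68460083007812, 115.56658935546875), 21.44580841064453) [[457.0, -28.0], [499.0, -135.0], [680.0, -64.0], [638.0, 43.0]]
yellow z [0.00853103 0.08770355 0.1263383 ]
top n 246 ((484.7639465332031, -88.64810180664062), (35.3153076171875, 50.67910385131836), 26.53902816772461) [ 0.48815188 -0.08573735  0.12332105]
orange [216  82  17  48] [ 0.359 -0.181  0.122] [ 0.323 -0.204  0.11 ] [ 0.377 -0.166  0.136]
orange [185 105  23  16] [ 0.452 -0.195  0.122] [ 0.428 -0.223  0.11 ] [ 0.468 -0.172  0.136]
orange [263 113  17  54] [ 0.4   -0.028  0.122] [ 0.365 -0.054  0.11 ] [ 0.419 -0.011  0.138]
top blue px 509 yellow 83
outline ((567.7669677734375, -44.937225341796875), (197.0141143798828, 117.56623840332031), 21.351455688476562) [[455.0, -26.0], [497.0, -136.0], [681.0, -64.0], [638.0, 46.0]]
yellow z [0.02282468 0.09348233 0.12573839]
top n 28 ((473.7894287109375, -65.61844635009766), (31.941513061523438, 8.973306655883789), 7.3393940925598145) [ 0.47519417 -0.06569407  0.12266146]
orange [342 251  15  14] [ 0.438 -0.176  0.116] [ 0.424 -0.181  0.11 ] [ 0.451 -0.172  0.123]
orange [341 286  21  12] [ 0.365 -0.173  0.116] [ 0.356 -0.188  0.111] [ 0.373 -0.166  0.123]
```

View pics/crop0.png

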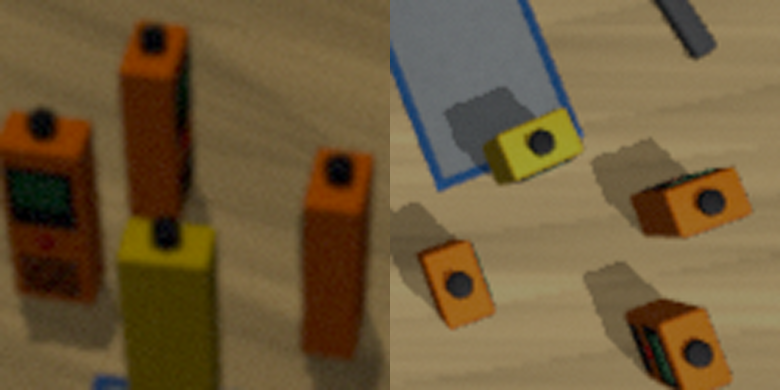

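The crop confirms it: one yellow gauge with its plain back to the outline (scene 229,155). The others are orange. I'll move behind and above it for a close look.

>>> arm_command --increments "-30 40 -20 0 0 0;-60 80 -20 0 0 0;-92 120 -20 0 0 0;-123 160 -20 0 0 0;-154 200 -20 0 0 0;-184 240 -20 0 0 0;-215 280 -20 0 0 0;-246 321 -20 0 0 -0.1;-290 334 -20 0 0 -0.2;-335 347 -20 0 0 -0.3;-380 360 -20 0 0 -0.4;-425 373 -20 0 0 -0.5;-470 386 -20 0 0 -0.6;-515 400 -20 0 0 -0.7;-560 412 -20 0 0 -0.81;-603 425 -20 0 0 -0.81;-603 425 -20 0 0 -0.81;-603 425 -20 0 0 -0.81;-603 425 -20 0 0 -0.81;-603 425 -20 0 0 -0.81" --hand -0.7

```text
t: 2.1
position: [0.4111, -0.117, 0.2512]
tcp_rot: [-0.0, 0.543, 0.839, 0.0]
contact_force: [0.4, 0.2, -0.3]
finger_gap: 0.0132
```

```bash
python3 - <<'E'
from h import *
s,p,d=grab('wrist');save('w1.png',p);np.savez('w1.npz',p=p,d=d)
c=arm.get_calibration('wrist');T=wristT(s)
print(s['t'],s['position'],s['finger_gap'],s['joints'].round(2) if hasattr(s['joints'],'round') else s['joints'])
m=masks(p);y=big(m['yellow']);C=cloud(y,d,c,T)
print('yellow z',np.percentile(C[:,2],[2,50,98]))
tp=C[C[:,2]>.118];print(len(tp),cv2.minAreaRect((tp[:,:2]*1000).astype(np.float32)))
R=T[:3,:3];A=wristT(s)@np.linalg.inv(c['T_tool_cam']);print('tool axes',A[:3,:3].round(3).tolist())
fr=C[(C[:,2]>.03)&(C[:,2]<.11)];print('front',len(fr), fr.mean(0) if len(fr) else '')
if len(fr)>50:
    vx,vy,x0,y0=cv2.fitLine((fr[:,:2]*1000).astype(np.float32),cv2.DIST_HUBER,0,.01,.01).ravel();print('face dir deg',np.degrees(np.arctan2(vy,vx)),x0,y0)
E
```

```text
2.1 [ 0.4110736  -0.11699503  0.25115227] 0.013229151830439214 [-0.1   0.12  0.3   2.09 -0.05  0.94  2.21]
yellow z [0.11279698 0.12307996 0.12568839]
24 ((463.3812561035156, -83.24137878417969), (5.524168014526367, 4.411656856536865), 24.435319900512695)
tool axes [[-0.409, 0.912, -0.0], [0.912, 0.409, 0.0], [0.0, -0.0, -1.0]]
front 0
```

View pics/w1.png

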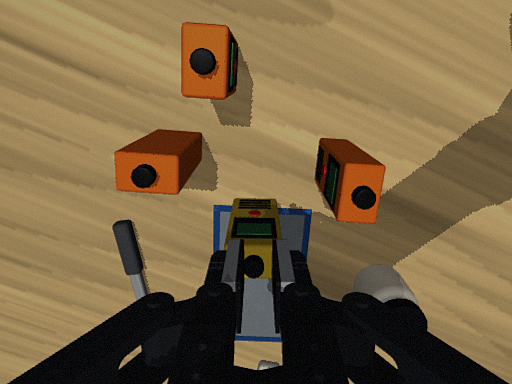

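The wrist view shows the gauge's display at (254,229), its red button at (254,213) and its nozzle at (254,266), almost centred under the fingers and nearly square to them. The orange ones are clear, at (160,162), (205,60) and (350,180).

```bash
python3 - <<'E'
from h import *
z=np.load('w1.npz');p,d=z['p'],z['d'];c=arm.get_calibration('wrist');s=arm.get_state();T=wristT(s)
roi=np.zeros(d.shape,bool);roi[192:285,222:288]=1
C=cloud(roi,d,c,T)*1000
fr=C[(C[:,2]>25)&(C[:,2]<112)];print('front n',len(fr))
vx,vy,x0,y0=cv2.fitLine(fr[:,:2].astype(np.float32),cv2.DIST_HUBER,0,.01,.01).ravel();print('face dir',np.degrees(np.arctan2(vy,vx)),x0,y0)
e=np.array([vx,vy]);q=fr[:,:2]@e;print('face ends',[(np.array([x0,y0])+e*(t-np.array([x0,y0])@e)).round(1).tolist() for t in np.percentile(q,[1,99])],np.ptp(np.percentile(q,[1,99])))
for lo in(30,60,90):
    k=fr[(fr[:,2]>lo)&(fr[:,2]<lo+20)];k.size and print(lo,len(k),k.mean(0).round(1))
# outline x/y axes, gauge in it
b=masks(p)['blue'];u=np.argwhere(b)[:,::-1];u=u[(u[:,0]>205)&(u[:,0]<320)&(u[:,1]>195)&(u[:,1]<350)]
P=plane(u,0,c,T)[:,:2]*1000;r=cv2.minAreaRect(P.astype(np.float32));print('outline',r)
a=np.radians(r[2] if r[1][0]>r[1][1] else r[2]-90);X=np.array([np.cos(a),np.sin(a)]);Y=np.array([-X[1],X[0]])
f=np.array([x0,y0]);D=f-np.array(r[0]);print('face mid in outline',D@X,D@Y, 'ends y',)
k=plane([[254,265.5]],.137,c,T)[0]*1000;print('nozzle',k,(k[:2]-r[0])@X,(k[:2]-r[0])@Y)
E
```

```text
front n 1734
face dir -66.59668 465.50247 -96.998085
face ends [[455.5, -74.0], [475.5, -120.2]] 50.31982974774843
30 288 [466.1 -96.6  40.2]
60 329 [465.6 -96.7  70.5]
90 562 [464.9 -96.9 101. ]
outline ((566.1310424804688, -46.32342529296875), (199.0797119140625, 118.6063003540039), 21.33184051513672)
face mid in outline -112.16829543174065 -10.597351124733017 ends y
nozzle [477.30714492 -90.82317985 137.        ] -98.92613113838084 -9.139666867930266
```

>>> arm_command --increments "-4 0 35 0 0 0.01;-4 0 70 0 0 0.01;-4 0 105 0 0 0.01;-4 0 130 0 0 0.01;-4 0 138 0 0 0.01;-4 0 138 0 0 0.01;-4 10 138 0 0 0.01;-4 20 138 0 0 0.01;-4 30 138 0 0 0.01;-4 38 138 0 0 0.01;-4 38 138 0 0 0.01;-4 38 138 0 0 0.01"

```text
t: 3.35
position: [0.4472, -0.1065, 0.1133]
tcp_rot: [-0.0, 0.549, 0.836, -0.0]
contact_force: [-0.3, 0.4, 0.1]
finger_gap: 0.0126
```

```bash
python3 - <<'E'
from h import *
s,p,d=grab('scene');_,q,_=grab('wrist')
a=cv2.resize(p[75:185,165:295],(461,390),interpolation=cv2.INTER_CUBIC)
save('pre.png',np.hstack([a,cv2.resize(q[100:384,120:390],(339,390))[:, :339]]))
print(s['t'],s['position'],s['contact_force'],s['finger_gap'])
E
```

```text
3.35 [ 0.44722814 -0.10654235  0.11334232] [-0.2607325   0.35086143  0.06077487] 0.012554052558647028
```

View pics/pre.png

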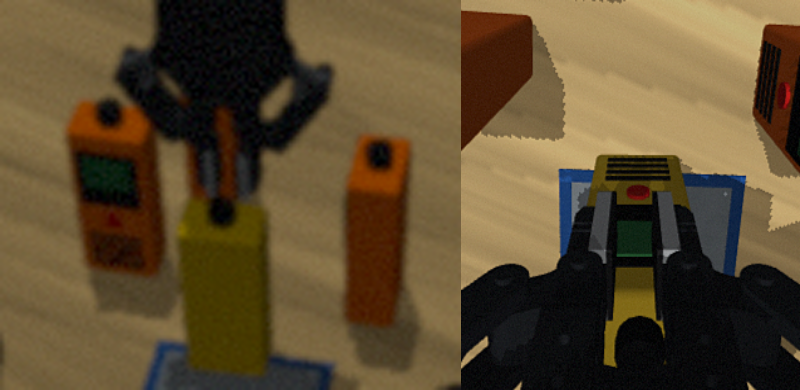

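Two fingertips sit centred behind the display face, just below its top, and the neighbours are clear. Now a slow push.

>>> arm_command --increments "0 4 0 0 0 0;0 8 0 0 0 0;0 11 0 0 0 0;0 14 0 0 0 0;0 17 0 0 0 0;0 20 0 0 0 0;0 23 0 0 0 0;0 26 0 0 0 0;0 29 0 0 0 0;0 32 0 0 0 0;0 35 0 0 0 0;0 38 0 0 0 0;0 41 0 0 0 0;0 44 0 0 0 0;0 46 0 0 0 0;0 48 0 0 0 0;0 50 0 0 0 0;0 50 0 0 0 0;0 50 0 0 0 0;0 50 0 0 0 0"

```text
t: 5.45
position: [0.493, -0.0868, 0.1133]
tcp_rot: [-0.0, 0.549, 0.836, -0.0]
contact_force: [-0.6, 0.8, 0.0]
finger_gap: 0.0133
```

```bash
python3 - <<'E'
from h import *
s,p,d=grab('scene');_,q,_=grab('top')
a=cv2.resize(p[75:260,145:325],(390,400),interpolation=cv2.INTER_CUBIC)
save('post.png',np.hstack([a,cv2.resize(q[140:320,220:400],(400,400),interpolation=cv2.INTER_CUBIC)]))
print(s['t'],s['position'],s['contact_force'])
E
```

```text
5.45 [ 0.49298176 -0.08676771  0.1132951 ] [-0.62831431  0.83880047  0.0183024 ]
```

View pics/post.png

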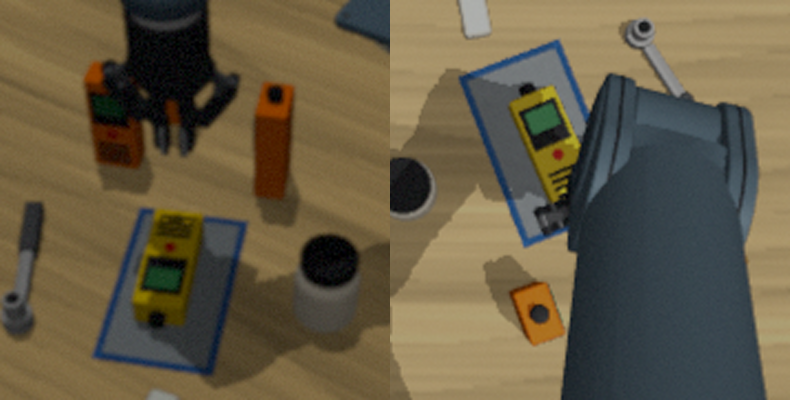

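It toppled display up, apparently inside the outline. I'll raise the arm clear and measure.

>>> arm_command --increments "0 0 -40 0 0 0;0 0 -80 0 0 0;0 0 -120 0 0 0;0 -20 -150 0 0 0;0 -30 -180 0 0 0;0 -30 -180 0 0 0;0 -30 -180 0 0 0;0 -30 -180 0 0 0"

```text
t: 6.35
position: [0.4651, -0.0983, 0.2923]
tcp_rot: [-0.001, 0.548, 0.836, -0.0]
contact_force: [0.3, 0.5, -0.0]
finger_gap: 0.0128
```

```bash
python3 - <<'E'
from h import *
s,p,d=grab('wrist');c=arm.get_calibration('wrist');T=wristT(s)
S,ps,ds=grab('scene');cs=arm.get_calibration('scene')
save('fin.png',np.hstack([p[:,56:456],ps[60:330,110:330].repeat(1,0)[:270].copy() if 0 else cv2.resize(ps[60:330,110:330],(313,384))]))
for n,(P_,D_,C_,T_) in dict(wrist=(p,d,c,T),scene=(ps,ds,cs,cs['T'])).items():
    b=masks(P_)['blue'];q=plane(np.argwhere(b)[:,::-1],0,C_,T_)[:,:2]*1000
    q=q[(np.hypot(q[:,0]-567,q[:,1]+46)<135)];r=cv2.minAreaRect(q.astype(np.float32));print(n,'outline',r)
    a=np.radians(21.35);X=np.array([np.cos(a),np.sin(a)]);Y=np.array([-X[1],X[0]]);o=np.array([567,-46.])
    pts=cloud(np.ones(D_.shape,bool),D_,C_,T_)*1000
    L=np.c_[(pts[:,:2]-o)@X,(pts[:,:2]-o)@Y];k=(pts[:,2]>12)&(pts[:,2]<45)&(abs(L[:,0])<125)&(abs(L[:,1])<66)
    L=L[k];print('gauge in outline x',np.percentile(L[:,0],[.3,99.7]),'y',np.percentile(L[:,1],[.3,99.7]),'z top',np.percentile(pts[k,2],[50,98]),cv2.minAreaRect(L.astype(np.float32)))
print(s['t'],s['position'])
z=np.load('scene0.npz');dif=cv2.absdiff(z['p'],ps).max(2)
for n,(x,y,w,h) in dict(jar=(278,182,36,52),wrench=(144,165,24,65),scraper=(170,252,62,72)).items(): print(n,(dif[y:y+h,x:x+w]>60).mean().round(3))
E
```

```text
wrist outline ((566.0154418945312, -45.97614288330078), (199.09478759765625, 118.69790649414062), 21.5406494140625)
gauge in outline x [-76.26699149  58.95348475] y [-33.82739909  18.05314056] z top [33.73153856 36.31637041] ((-7.642646789550781, -7.01420783996582), (136.996826171875, 51.921630859375), 1.8432198762893677)
scene outline ((568.5894165039062, -45.945091247558594), (194.70849609375, 115.94694519042969), 21.617300033569336)
gauge in outline x [-73.46519919  63.71402474] y [-34.26918128  19.97875157] z top [33.45009304 37.33491876] ((-4.968833923339844, -7.408651351928711), (139.30014038085938, 52.62676239013672), 2.2774035930633545)
6.35 [ 0.4651394  -0.09825969  0.2922693 ]
jar 0.0
wrench 0.0
scraper 0.0
```

View pics/fin.png

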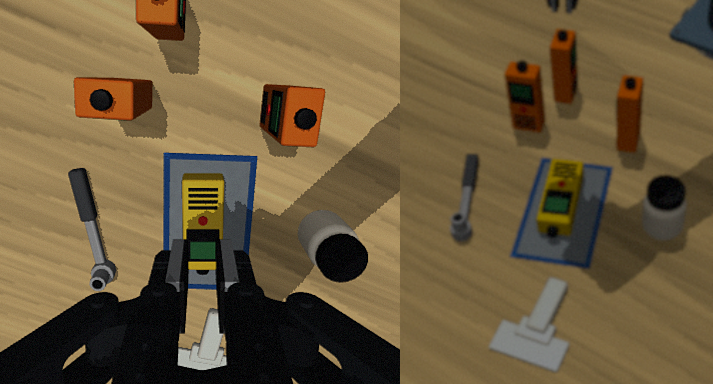

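The final views show the gauge lying display up inside the outline, well within the tape. The neighbours haven't moved and the robot is clear of everything.

```bash
python3 -c "
from station import arm
print(arm.sign_off())"
```

```text
the job is handed in; nothing more can be done
None
```

The yellow gauge now lies on its back, display up, wholly inside the blue outline. I toppled it with one slow push of the closely set fingertips, about 113 mm up its display face. I didn't grip it or slide it afterwards.

- **Position:** measured from two cameras, it lies from about x −76 to +64 mm and y −34 to +20 mm in the outline. The limits are ±100 and ±60 mm, so it clears them by at least 24 mm. It is turned about 2° and its top is 34 mm high.
- **Neighbours:** the jar, socket wrench and ice scraper look unchanged in before-and-after scene pictures.
- **Robot:** the arm was raised clear and touching nothing at hand-in, at about 6.4 s. Every force reading I took was under 1.1 N, but readings come only at the end of each move.
- **Checks:** none failed. The two cameras put the gauge's ends within 5 mm of each other.

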